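# Tally one sealed can

## Robot

A 7-joint arm with a two-finger parallel gripper is mounted at the origin on the work surface; the furniture and walls round the work are solid. World frame = base frame: x ahead of the robot, y to its left, z up, the work surface at z = 0. Lengths are in mm, angles in rad, forces in N, time in s.
With the tool pointing down it reaches from about 350 to 900 mm from the base axis. Payload 7.2 kg.
Tool frame: the origin (TCP) lies at the very end of the fingers, on their centre line; the grasp point (between the pads) lies 19 mm behind it; z points along the fingers, y is the direction in which the jaws open and shut (so a half turn about z gives the same grasp; the last joint's range is limited). The gripper opens to 85 mm and grips with 20 to 120 N. Pads are 22 mm wide; open, the fingers measure 114 mm over their backs; the gripper's body (76 mm by 85 mm) begins 54 mm behind the grasp point. The pads swing forward as they close: fully open they stand 13 mm farther back than shut.
Start: joints at [-0.068, 0.411, -0.013, 1.596, 0.006, 1.134, -0.082], TCP at [625.003, -0.011, 231.297] pointing down, gripper open.
Joint ranges: [-2.95, 2.95], [-0.29, 1.99], [-1.47, 1.44], [0.14, 2.54], [-1.03, 4.17], [0.13, 1.85], [-2.86, 2.86]. Speed limits (rad/s): [2.39, 2.39, 3.01, 3.01, 3.14, 3.14, 3.14].

## Interface

Orientations are given as a unit quaternion [w, x, y, z].
In Python, from cell import read_state, vision, ticket gives the robot as it stands. The module is installed in compiled form; this text tells all that it offers.
- The arm moves only by the tool jog_arm, never from a script. Its arguments are lists of equal length, an entry for each row: "fingers": the finger opening in mm, from 0 to 85.4; "slide": the shift along the world's x, y, z normalised to -1 to 1, where 1 is 12 cm, a list of three; "yaw": the turn about the world's z normalised to -1 to 1, where 1 is 90 degrees. A call has 1 to 20 rows; each row shifts and turns the commanded pose from where the row before left it; what a row does not reach is not made up. A row lasts 1/8 s, in which the tool goes at most 62.5 mm and 10.7 degrees, less where a joint would pass 70% of its speed; a pose out of reach is approached as far as the arm can. A call with a number of a shift or a turn outside -1 to 1 is refused whole. A call with a gripper value outside its range is refused whole. The fingers move at their own pace and stop on an object; "force" is the grip in N (left out, the last holds). Time passes only in rows, so rows that do not move let the fingers close. It gives the time, the measured TCP pose, the force and the opening at its end, in the units of the state.
- read_state(): the state, without advancing time (a new reading comes with each control period).
- vision.snapshot(name): name is "scene" or "side" or "wrist"; returns a dict with "image" (480x640x3 uint8, red, green, blue), "fovy" (degrees; the focal length in pixels is half the picture's height over the tangent of half this angle, whatever the lens; pixels are square), "cx", "cy" (the principal point, pixels), "cam_to_world" (4x4, takes a point from camera to world coordinates). Camera axes: x right, y down, z forward; pixel columns grow to the right and rows downward; lengths in mm; the calibration is good to about 2 mm. A picture is of the moment at which its call begins. There is no depth.
- ticket.hand_in(): hands the job in, once; it reports no verdict.
The state is a dict: "clock": time; "q": joint angles; "qvel": joint speeds; "joint_torque": joint torques, N m; "tool_pos": TCP position; "ee_rot": TCP orientation; "ft_force": force on the tool from outside, world axes, zero at the start; "moment": the same for the moment, N m; "opening": finger opening in mm.
Only numpy, scipy, OpenCV 4.12 (cv2) and the standard library are available. Lean on these libraries where they do the work, as an engineer would, in place of code of your own. Each camera call takes 0.05 s, during which the arm holds its last target.

## Task

A sealed can has just come off the line: count it by pressing, with the fingertips, the key of the tally counter whose sample is the closed, sealed can. Press that key lightly but all the way down, let it come back up fully and draw the hand away. Do not press the other two keys, and leave the three samples standing where they are: nothing is to be gripped or lifted.

Things in the scene. Friction and masses are not known exactly. Their poses are not given: they have to be found in the camera images.
- counter_sealed: tally counter that counts what its sample shows: a closed, sealed tin can (71 mm wide, 107 mm tall, flat lid seamed on). Fixed steel base plate 190 x 100 x 8 mm; origin at the centre of its underside, z up, +x from key to sample. Grey housing 58 x 70 mm, its top 58 mm above the table, centred at x = -55 mm; round nest with a 4 mm lip for the sample, centred at x = +45 mm. The three counters are alike but for the sample
- key_sealed_top (a point): centre of the flat top (22 mm across, round steel key 28 mm in diameter) of the push key of the counter whose sample is a closed, sealed tin can (71 mm wide, 107 mm tall, flat lid seamed on); 82 mm above the table when up, 24 mm above the housing; the point moves with the key
- key_sealed (a joint): travel of that key straight down: 0 is fully up, 0.010 m is fully down; a spring returns it (about 2 N to start it, 5.6 N at the bottom, where it meets a hard stop)
- sample_sealed: a closed, sealed tin can (71 mm wide, 107 mm tall, flat lid seamed on), standing loose in the nest of its counter, 100 mm behind the key; origin at the centre of its underside, 8 mm above the table
- counter_empty: tally counter that counts what its sample shows: an open, empty tin can (70 mm wide, 106 mm tall, no lid). Fixed steel base plate 190 x 100 x 8 mm; origin at the centre of its underside, z up, +x from key to sample. Grey housing 58 x 70 mm, its top 58 mm above the table, centred at x = -55 mm; round nest with a 4 mm lip for the sample, centred at x = +45 mm. The three counters are alike but for the sample
- key_empty_top (a point): centre of the flat top (22 mm across, round steel key 28 mm in diameter) of the push key of the counter whose sample is an open, empty tin can (70 mm wide, 106 mm tall, no lid); 82 mm above the table when up, 24 mm above the housing; the point moves with the key
- key_empty (a joint): travel of that key straight down: 0 is fully up, 0.010 m is fully down; a spring returns it (about 2 N to start it, 5.6 N at the bottom, where it meets a hard stop)
- sample_empty: an open, empty tin can (70 mm wide, 106 mm tall, no lid), standing loose in the nest of its counter, 100 mm behind the key; origin at the centre of its underside, 8 mm above the table
- counter_lids: tally counter that counts what its sample shows: a stack of loose can lids (73 mm wide, 86 mm tall, ribbed side). Fixed steel base plate 190 x 100 x 8 mm; origin at the centre of its underside, z up, +x from key to sample. Grey housing 58 x 70 mm, its top 58 mm above the table, centred at x = -55 mm; round nest with a 4 mm lip for the sample, centred at x = +45 mm. The three counters are alike but for the sample
- key_lids_top (a point): centre of the flat top (22 mm across, round steel key 28 mm in diameter) of the push key of the counter whose sample is a stack of loose can lids (73 mm wide, 86 mm tall, ribbed side); 82 mm above the table when up, 24 mm above the housing; the point moves with the key
- key_lids (a joint): travel of that key straight down: 0 is fully up, 0.010 m is fully down; a spring returns it (about 2 N to start it, 5.6 N at the bottom, where it meets a hard stop)
- sample_lids: a stack of loose can lids (73 mm wide, 86 mm tall, ribbed side), standing loose in the nest of its counter, 100 mm behind the key; origin at the centre of its underside, 8 mm above the table
Things that resemble listed ones, but are neither listed nor needed, are in the scene too. Leave any yellow look-alike of the counter_sealed alone.

How it is judged:
By the outcome, as a careful person would: the job done as asked, in the order asked, and still so for the second after the job is handed in, with the robot touching nothing.
It also fails if it takes over 32 s, if anything falls off the work surface, if the arm or the gripper's body presses on something with over 40 N, if the wrist force passes 120 N, or if a joint passes its speed limit or range.

## Working session

There is one attempt and no reset: what is moved stays moved. The work goes in short steps, Python scripts to look and compute and a tool call to move; the robot and the scene stay as the last step left them, time stands still between calls to the robot, and variables do not carry over. Pictures are saved under pics/ and viewed, and the job is handed in when it is done.

Besides the shell and the picture viewer there is one more tool, called after "Call:" as name([rows], argument=value, ...), one row to a line, values as JSON. jog_arm: Moves the arm, as the interface text tells. Scaled input: -1 to 1 covers 12 cm each way for a shift and 90 degrees each way for a turn. Its arguments: {"type":"object","properties":{"fingers":{"type":"array"},"slide":{"type":"array"},"yaw":{"type":"array"},"force":{"type":"number"}},"required":["fingers","slide","yaw"]}

```bash
mkdir -p pics; python3 - <<'E'
from cell import read_state, vision
import cv2,numpy as np,pickle
s=read_state();print(s['clock'],s['tool_pos'],s['ee_rot'],s['ft_force'],s['opening'])
for n in ['scene','side','wrist']:
    d=vision.snapshot(n);cv2.imwrite(f'pics/{n}0.png',d['image'][:,:,::-1]);pickle.dump(d,open(f'{n}0.pkl','wb'))
    print(n,d['fovy'],d['cx'],d['cy'],np.round(d['cam_to_world'],3).tolist())
E
```

```text
0.0 [ 6.24503258e+02 -3.00974708e-02  2.30467063e+02] [-5.29770829e-04  7.07092963e-01  7.07120136e-01 -6.11376783e-04] [ 0.43266971 -0.64353994  0.6249972 ] 85.68243104294216
scene 50.843800026845486 310.2288769714043 230.0815366527234 [[0.687, -0.286, 0.668, -289.093], [-0.726, -0.29, 0.623, -686.798], [0.015, -0.913, -0.407, 523.646], [0.0, 0.0, 0.0, 1.0]]
side 45.85720164198554 322.10414452708005 245.54654407879715 [[0.852, -0.348, 0.39, 7.779], [-0.523, -0.551, 0.65, -765.466], [-0.011, -0.758, -0.652, 871.652], [0.0, 0.0, 0.0, 1.0]]
wrist 70.06542797626753 323.27222489130105 239.73431500575947 [[1.0, -0.001, -0.001, 625.015], [-0.001, -0.961, -0.278, 71.122], [-0.001, 0.278, -0.961, 373.607], [0.0, 0.0, 0.0, 1.0]]
```

View pics/scene0.png

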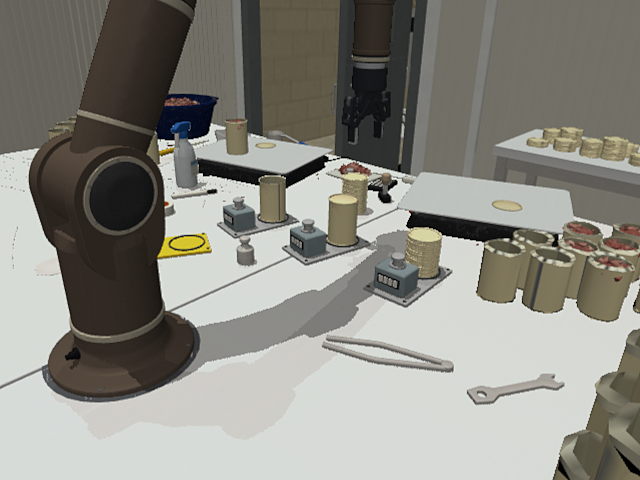

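View pics/side0.png

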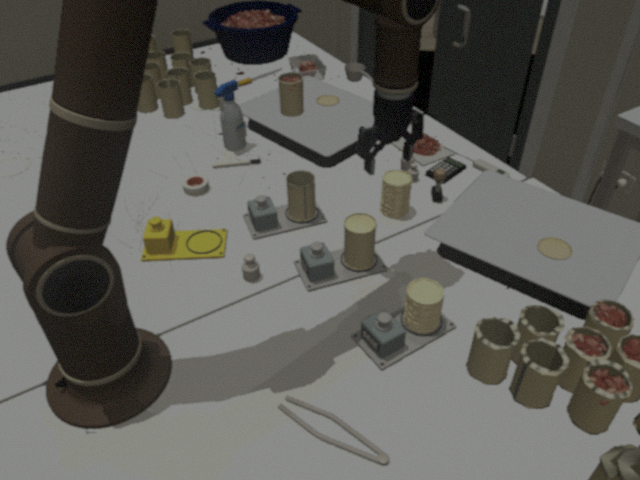

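View pics/wrist0.png

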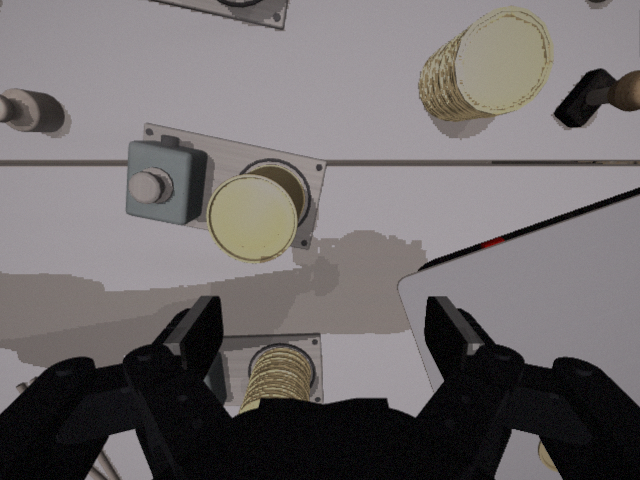

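The counters as they appear in scene and side:

| Sample | scene px | side px | What it looks like |
|---|---|---|---|
| A | (272,198) | (301,196) | open rim with a dark inside |
| B | (342,218) | (360,240) | smooth side, closed lid |
| C | (423,250) | (424,305) | ribbed stack |

There is also a yellow look-alike at side (160,238). B fits the sealed can, so I'll check it in an enlarged crop and measure its key at the same time.

```bash
cat > h.py <<'E'
import numpy as np
def ray(d,u,v):
    f=240/np.tan(np.radians(d['fovy']/2));T=np.array(d['cam_to_world'])
    r=T[:3,:3]@np.array([(u-d['cx'])/f,(v-d['cy'])/f,1]);return T[:3,3],r/np.linalg.norm(r)
def plane(d,u,v,z):
    o,r=ray(d,u,v);return o+r*(z-o[2])/r[2]
def proj(d,p):
    f=240/np.tan(np.radians(d['fovy']/2));T=np.array(d['cam_to_world'])
    c=T[:3,:3].T@(np.array(p)-T[:3,3]);return d['cx']+f*c[0]/c[2],d['cy']+f*c[1]/c[2]
E
python3 - <<'E'
import cv2,numpy as np
a=cv2.imread('pics/scene0.png')[160:280,215:375];b=cv2.imread('pics/side0.png')[160:300,230:400];c=cv2.imread('pics/wrist0.png')[110:270,110:330]
R=lambda i,w,h:cv2.resize(i,(w,h),interpolation=cv2.INTER_CUBIC)
cv2.imwrite('pics/crop.png',np.vstack([np.hstack([R(a,400,300),R(b,364,300)]),np.hstack([R(c,412,300),np.zeros((300,352,3),np.uint8)])]))
cv2.imwrite('pics/keyw.png',R(cv2.imread('pics/wrist0.png')[140:240,110:220],770,  700)[:600])
k=np.hstack([R(cv2.imread('pics/scene0.png')[205:265,280:340],400,400),R(cv2.imread('pics/side0.png')[230:290,290:350],400,400)])
cv2.imwrite('pics/keys.png',k)
E
```

```text
(no output)
```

View pics/crop.png

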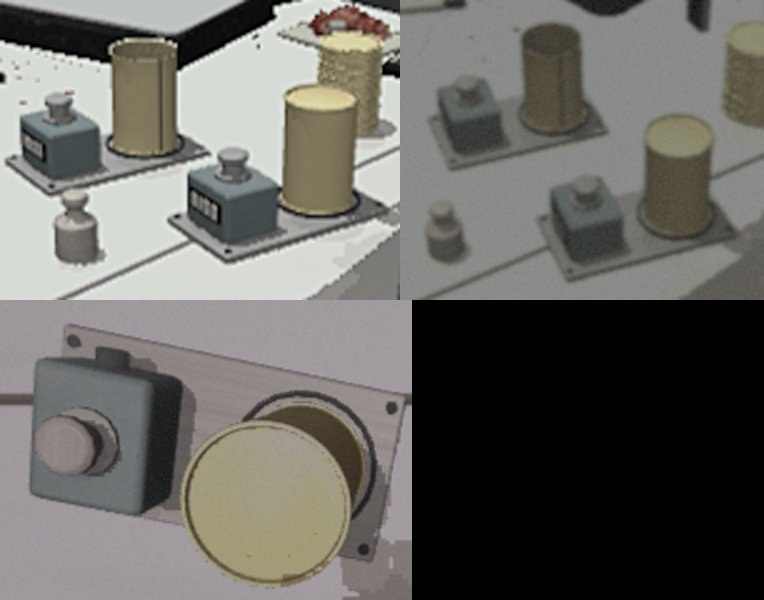

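View pics/keyw.png

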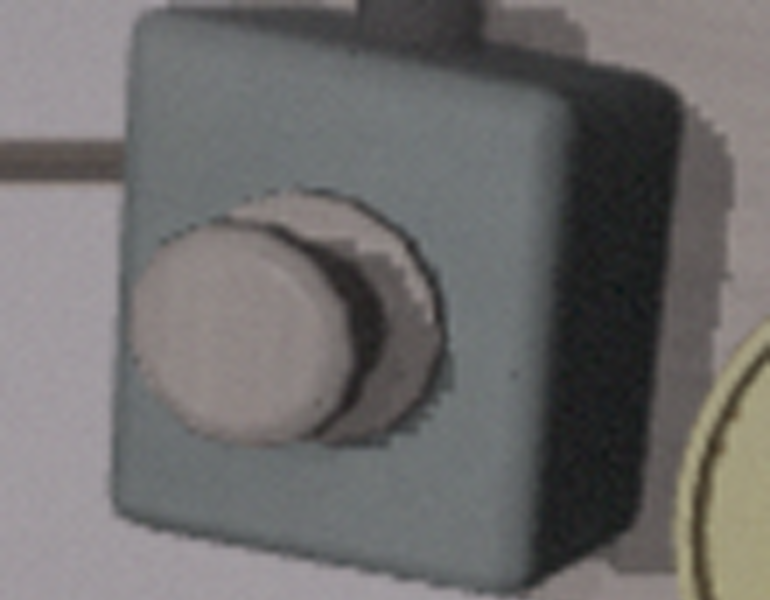

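View pics/keys.png

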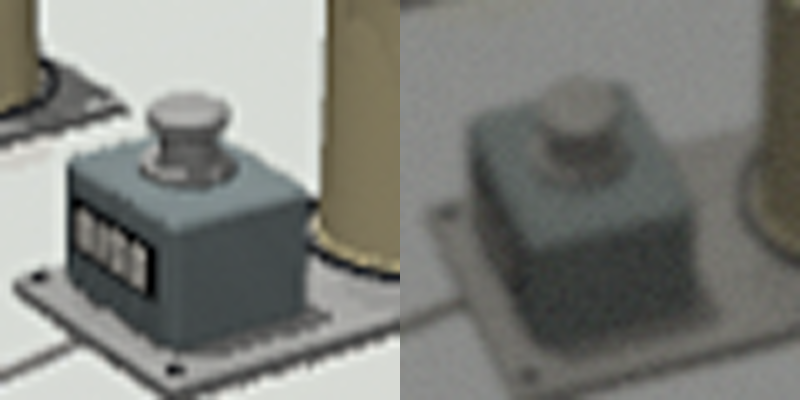

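The crop confirms B: flat seamed lid and smooth side. A is open and C is ribbed. Its key top is at about wrist (144,187.6), scene (308.5,221) and side (316.7,244.7).

```bash
python3 - <<'E'
from h import *;import pickle
D={n:pickle.load(open(n+'0.pkl','rb')) for n in('scene','side','wrist')}
for n,u,v in(('wrist',144,187.6),('scene',308.5,221),('side',316.7,244.7)):print(n,plane(D[n],u,v,80).round(1))
A=0;b=0
for n,u,v in(('wrist',144,187.6),('scene',308.5,221),('side',316.7,244.7)):
    o,r=ray(D[n],u,v);P=np.eye(3)-np.outer(r,r);A=A+P;b=b+P@o
print(np.linalg.solve(A,b).round(1))
for n,u,v in(('wrist',148.5,131.5),('wrist',320.5,166.5),('wrist',304.5,243.5)):print(plane(D[n],u,v,8).round(1))
print('lid B',plane(D['wrist'],252.5,217.5,115).round(1))
E
```

```text
wrist [471.5  32.8  80. ]
scene [471.5  29.   80. ]
side [473.4  32.8  80. ]
[472.7  32.   79.9]
[446.8  80.4   8. ]
[621.9  45.3   8. ]
[603.8 -38.9   8. ]
lid B [570.2  14.3 115. ]
```

Call:
jog_arm([
  [-0.127,0.027,0],
  [-0.127,0.027,0],
  [-0.127,0.027,0],
  [-0.127,0.027,0],
  [-0.127,0.027,0],
  [-0.127,0.027,0],
  [-0.127,0.027,0],
  [-0.127,0.027,0],
  [-0.127,0.027,0],
  [-0.127,0.027,0],
  [0,0,0],
  [0,0,0],
], fingers=[0,0,0,0,0,0,0,0,0,0,0,0], yaw=[0.089,0.089,0.089,0.089,0.089,0.089,0.089,0.089,0.089,0.089,0,0])

```text
clock: 1.65
tool_pos: [473.2, 32.1, 231.4]
ee_rot: [0.0, 0.088, 0.996, 0.0]
ft_force: [0.4, 0.2, -0.4]
opening: -0.2
```

```bash
python3 - <<'E'
from cell import read_state, vision
import cv2,numpy as np,pickle
from h import *
s=read_state();print(s['clock'],s['tool_pos'],s['ee_rot'],s['ft_force'],s['opening'],s['q'])
d=vision.snapshot('wrist');cv2.imwrite('pics/wrist1.png',d['image'][:,:,::-1]);pickle.dump(d,open('wrist1.pkl','wb'))
print(proj(d,[472,32,82]),proj(d,s['tool_pos']))
E
```

```text
1.65 [473.18754714  32.14110847 231.3948774 ] [2.68040973e-04 8.79541899e-02 9.96124484e-01 1.10033179e-05] [ 0.38381881  0.21424781 -0.44646862] -0.16349448589898372 [ 0.08824726  0.17085808 -0.29065774  1.93333854  0.05653033  1.04460585
  1.1678633 ]
(np.float64(322.0077836601406), np.float64(222.57165970706723)) (np.float64(321.88302585080186), np.float64(300.27901349315925))
```

View pics/wrist1.png

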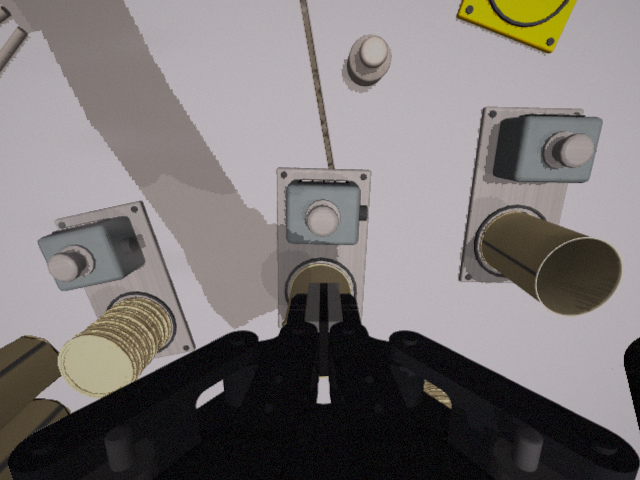

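```bash
python3 - <<'E'
from h import *;import pickle,cv2
d=pickle.load(open('wrist1.pkl','rb'))
im=cv2.cvtColor(d['image'],cv2.COLOR_RGB2BGR)
cv2.imwrite('pics/k1.png',cv2.resize(im[180:260,275:375],(750,600),interpolation=cv2.INTER_CUBIC))
for v in(215,217,219,222):print(v,plane(d,322,v,81).round(1))
print(d['cam_to_world'].round(3).tolist())
E
```

```text
215 [465.5  33.2  81. ]
217 [467.3  32.8  81. ]
219 [469.1  32.5  81. ]
222 [471.7  32.   81. ]
[[0.176, 0.945, 0.275, 403.853], [0.984, -0.169, -0.048, 45.07], [0.001, 0.279, -0.96, 374.431], [0.0, 0.0, 0.0, 1.0]]
```

View pics/k1.png

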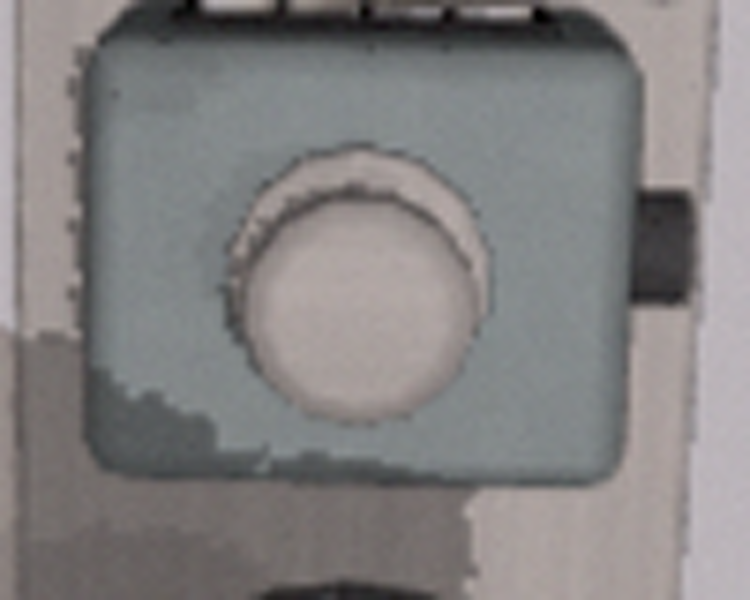

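Call:
jog_arm([
  [-0.013,0,-0.2],
  [0,0,-0.2],
  [0,0,-0.2],
  [0,0,-0.2],
  [0,0,-0.2],
  [0,0,-0.12],
  [0,0,0],
  [0,0,0],
], fingers=[0,0,0,0,0,0,0,0], yaw=[0,0,0,0,0,0,0,0])

```text
clock: 2.7
tool_pos: [471.7, 32.5, 97.5]
ee_rot: [0.0, 0.086, 0.996, 0.0]
ft_force: [-1.2, -0.7, 0.6]
opening: 0.1
```

```bash
python3 - <<'E'
from cell import read_state, vision
import cv2,numpy as np
I=[]
for n,(x,y) in(('scene',(310,215)),('side',(318,240))):
    im=vision.snapshot(n)['image'][:,:,::-1];I.append(cv2.resize(im[y-50:y+50,x-50:x+50],(400,400),interpolation=cv2.INTER_CUBIC))
cv2.imwrite('pics/hover.png',np.hstack(I))
s=read_state();print(s['tool_pos'],s['ft_force'])
E
```

```text
[471.7305422   32.46741958  97.72522344] [-0.56988578  0.25772111 -0.22834377]
```

View pics/hover.png

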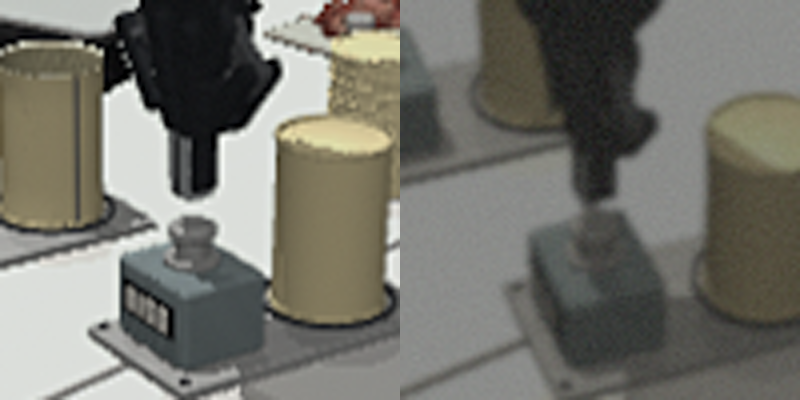

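The closed fingertips are centred over the right key and clear of the can. Next I press slowly.

Call:
jog_arm([
  [0,0,-0.05],
  [0,0,-0.05],
  [0,0,-0.02],
  [0,0,-0.02],
  [0,0,-0.02],
  [0,0,-0.02],
  [0,0,-0.01],
  [0,0,0],
  [0,0,0],
  [0,0,0],
], fingers=[0,0,0,0,0,0,0,0,0,0], yaw=[0,0,0,0,0,0,0,0,0,0])

```text
clock: 4.05
tool_pos: [470.8, 32.4, 74.1]
ee_rot: [-0.0, 0.086, 0.996, -0.0]
ft_force: [-3.6, 0.0, 4.1]
opening: 0.2
```

Call:
jog_arm([
  [0,0,-0.01],
  [0,0,-0.01],
  [0,0,0],
  [0,0,0],
], fingers=[0,0,0,0], yaw=[0,0,0,0])

```text
clock: 4.55
tool_pos: [470.9, 32.4, 72.0]
ee_rot: [-0.0, 0.086, 0.996, -0.0]
ft_force: [-6.0, -0.6, 11.4]
opening: 0.2
```

```bash
python3 - <<'E'
from cell import read_state
s=read_state();print(s['tool_pos'],s['ft_force'])
E
```

```text
[470.90345526  32.36490542  72.03782901] [-5.95640657 -0.63677432 11.43514883]
```

Call:
jog_arm([
  [0,0,-0.005],
  [0,0,0],
  [0,0,0],
], fingers=[0,0,0], yaw=[0,0,0])

```text
clock: 4.92
tool_pos: [470.9, 32.4, 71.9]
ee_rot: [0.0, 0.086, 0.996, -0.0]
ft_force: [-7.4, -0.5, 17.8]
opening: 0.0
```

The height stays at 71.9 mm while the force climbs to 18 N, so the key is on its hard stop. Now I back off straight up.

Call:
jog_arm([
  [0,0,0.03],
  [0,0,0.03],
  [0,0,0.03],
  [0,0,0.05],
  [0,0,0.1],
  [0,0,0.2],
  [0,0,0.2],
  [0,0,0.2],
  [0,0,0.2],
  [0,0,0.2],
  [0,0,0],
  [0,0,0],
], fingers=[0,0,0,0,0,0,0,0,0,0,0,0], yaw=[0,0,0,0,0,0,0,0,0,0,0,0])

```text
clock: 6.42
tool_pos: [470.8, 32.3, 219.7]
ee_rot: [0.0, 0.086, 0.996, -0.0]
ft_force: [-0.3, 0.5, -0.3]
opening: -0.0
```

```bash
python3 - <<'E'
from cell import read_state, vision
import cv2,numpy as np
for n in('scene','side'):
    im=vision.snapshot(n)['image'][:,:,::-1];cv2.imwrite(f'pics/{n}2.png',im)
a=cv2.imread('pics/scene0.png')[150:310,200:460];b=cv2.imread('pics/scene2.png')[150:310,200:460]
cv2.imwrite('pics/cmp.png',cv2.resize(np.vstack([a,b]),(488,600),interpolation=cv2.INTER_CUBIC))
s=read_state();print(s['tool_pos'],s['ft_force'])
for n,(x,y) in(('scene',(308,222)),('side',(317,247))):
    i0=cv2.imread(f'pics/{n}0.png')[y-12:y+8,x-10:x+10].astype(int);i2=cv2.imread(f'pics/{n}2.png')[y-12:y+8,x-10:x+10].astype(int)
    print(n,abs(i0-i2).mean())
E
```

```text
[470.54231056  32.32849809 219.15794361] [-0.9819749   0.71823446  0.02318813]
scene 2.59
side 5.049166666666666
```

View pics/cmp.png

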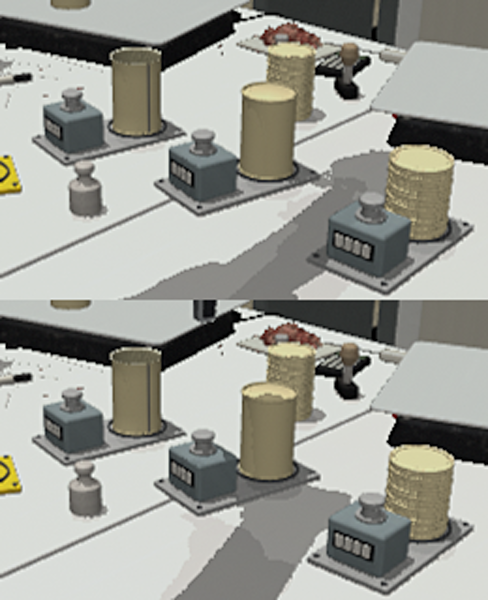

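The key is back up, the samples haven't moved and the hand is clear.

```bash
python3 -c "
from cell import ticket
print(ticket.hand_in())"
```

```text
the job is handed in; nothing more can be done
None
```

I pressed the key of the sealed-can counter, the middle one, once with closed fingertips. I then let it come back up, drew the hand 148 mm above it, and handed the job in at about 6.5 s.

- **Full travel:** the fingertips stopped at 71.9 mm, 10 mm below the key's rest height. The force rose to about 18 N with no further movement, so the key was on its hard stop. It is a little more than the 5.6 N the spring needs, because I added a final small step to be sure.
- **Sideways force:** about 7 N showed up along x at the bottom of the press. I put it down to friction; it was gone after I backed off.
- **After the press:** the scene picture shows the key up, the other two keys untouched, and all three samples where they started. The force reading was back to about zero.
- **Disagreement:** the three cameras differed by up to 4 mm on the key's position, mostly the scene camera in y. The two wrist views and the side view agreed within about 2 mm, and I used those.

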